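Check a stopped stirrer with the field probe

TASK

Switch the magnetic stirrer off by turning its knob anticlockwise as far as it goes; only then lift the upright field probe out of its dock, carry it over the glassware and hold it upright about 15 mm above the middle of the stirrer's round plate, the long side of its foot parallel to the stirrer's long side (either way round), to check that the drive magnet has stopped. The probe must never touch the stirrer, and the other things on the bench must stay standing where they are. Finish still holding the probe there in the gripper.

Things in the scene. Friction and masses are not known exactly. Their poses are not given: they have to be found in the camera images.
- stirrer: Fixed low white magnetic stirrer, 250 (x) x 150 (y) x 55 mm high, long side along its x axis; origin at the centre of its underside, on the bench. The round plate is on its +x half, the knob on its -x half. It lies on the left or the right of the glassware.
- plate (a point): Centre of the top face of the stirrer's white round plate: 120 mm diameter, 50 mm from the stirrer's origin along its +x, 75 mm above the bench; axes as the stirrer's.
- speed_knob (a joint): Angle of the stirrer's knob in rad: 0 at the end stop fully anticlockwise seen from above (off), growing clockwise up to 4.7. Starts between 0.8 and 1.4; stays where it is left, light friction (0.03 N m).
- speed_knob_grip (a point): On the black knob's upright axis, at grip height, 92 mm above the bench, 80 mm from the stirrer's origin along its -x. Grip bar 38 mm long (this point's x, turns with the knob) and 14 mm thick (y), its top 7 mm above this point; a disc of 40 mm diameter begins 23 mm below. At joint value 0 the bar lies along the stirrer's x.
- dock: Fixed open grey tray that the probe stands in, 90 x 64 mm, rim 18 mm high; its inner floor is 8 mm above the bench, so lift the probe 10 mm to clear it. Origin at the centre of its underside.
- probe: Loose field probe, about 0.25 kg, standing upright in the dock: a black oblong foot 64 (x) x 36 (y) x 16 mm high, a steel neck, and a grey upright handle 40 (x) x 22 (y) mm from 50 to 122 mm above its underside. Origin at the centre of the foot's underside, z up, x along the foot's long side. The probe is symmetric under a half turn about z.
- probe_grip (a point): Point to grip, on the axis of the probe's handle, 100 mm above the foot's underside; axes as the probe's (the handle is 22 mm thick along y).
- beaker_tall: Bystander: loose glass beaker, 84 mm diameter, 125 mm high, origin centre of underside. With the two next it stands in a row between the stirrer and the dock, in any order.
- beaker_low: Bystander: loose glass beaker, 80 mm diameter, 90 mm high, origin centre of underside.
- tumbler: Bystander: loose green glass tumbler, 72 mm diameter, 140 mm high (the tallest of the row), origin centre of underside.
- meter: Bystander: loose blue hand-held meter lying flat on the left side, 190 x 85 x 40 mm, origin centre of underside.
- reagent: Bystander: loose white bottle on the right side, 70 mm diameter, 170 mm high, origin centre of underside.
- sample_jar: Bystander: loose small amber jar at the back, 56 mm diameter, 75 mm high, origin centre of underside.
- cap: Bystander: loose black screw cap at the back, 34 mm diameter, 18 mm high, origin centre of underside.
Not all that is in view belongs to the job. Leave any pink, red or yellow look-alike of the probe alone.

How it is judged:
By the outcome, as a careful person would: the job done as asked, in the order asked, and still so for the second after the job is handed in, while the arm keeps its last pose, push and grip.
It also fails if it takes over 67 s, if anything falls off the work surface, if the arm or the gripper's body presses on something with over 40 N, if the wrist force passes 120 N, or if a joint passes its speed limit or range.

ROBOT

A 6-joint arm with a two-finger parallel gripper is mounted at the origin on the work surface. World frame = base frame: x ahead of the robot, y to its left, z up, the work surface at z = 0. Lengths are in m, angles in rad, forces in N, time in s.
With the tool pointing down it reaches from about 0.35 to 0.975 m from the base axis. Payload 4.9 kg.
Tool frame: the origin (TCP) lies on the centre line of the jaws, within the pads' length; the fingertips stand manip.tip_reach ahead of it and the grasp point (between the pads) is the TCP (manip.tip_reach is the distance from the TCP to the fingertips, in m); z points along the fingers, y is the line along which they close (so a half turn about z gives the same grasp; the last joint's range is limited). The gripper opens to 85 mm and grips with 20 to 120 N. Pads are 22 mm wide; open, the fingers measure 114 mm over their backs; the gripper's body (76 mm by 85 mm) begins 54 mm behind the grasp point. The pads swing forward as they close: fully open they stand 13 mm farther back than shut.
Start: joints at [1.115, 0.053, 1.613, -0, 1.476, -0.119], TCP at [0.207, 0.59, 0.25] pointing down, gripper open.
Joint ranges: [-3.01, 3.01], [-1.01, 2.22], [0.06, 2.58], [-1.02, 4.17], [0.09, 2.62], [-3.14, 3.14]. Speed limits (rad/s): [2.57, 2.57, 3.14, 3.14, 3.14, 3.14].

INTERFACE

Orientations are given as a unit quaternion [w, x, y, z].
In Python, from plant import manip gives the robot as it stands. The module is installed in compiled form; this text tells all that it offers.
- The arm moves only by the tool move_arm, never from a script. Its argument "rows" is a list of rows, each a list of 7 numbers: the shift along the tool's x, y, z in cm, then the turn, a rotation vector about the tool's x, y, z in degrees, then the opening, from -1 (shut) to 1 (fully open). In form: [[tx, ty, tz, ax, ay, az, jaw], ...]. A call has 1 to 20 rows; each row shifts and turns the commanded pose from where the row before left it, along the tool's axes as they then stand; what a row does not reach is not made up. A row lasts 1/12 s, in which the tool goes at most 41.7 mm and 7.16 degrees, less where a joint would pass 70% of its speed; a pose out of reach is approached as far as the arm can. A call is refused whole if a number of a shift passes 4.17 or a number of a turn 7.16, either way. A call with a gripper value outside its range is refused whole. The fingers move at their own pace and stop on an object; the grip force is fixed at half the most. Time passes only in rows, so rows that do not move let the fingers close. It gives the time, the measured TCP pose, the force, the opening and the grip force at its end, in the units of the state.
- manip.state(): the state, without advancing time (a new reading comes with each control period).
- manip.grab_frame(name): name is "scene" or "top"; returns a dict with "img" (400x640x3 uint8, blue, green, red), "mtx" (3x3 intrinsics, pixels), "k1" (the pictures are not rectified: a ray, as slopes to the right and down, at radius r is drawn at 1 + k1 r^2 times it, then the intrinsics apply), "R" (3x3) and "t" (3): a world point X has camera coordinates R X + t. Camera axes: x right, y down, z forward; pixel columns grow to the right and rows downward; lengths in m; the calibration is good to about 2 mm. A picture is of the moment at which its call begins. There is no depth.
- manip.job_done(): hands the job in; it is judged then, once.
The state is a dict: "time": time; "joint_pos": joint angles; "joint_vel": joint speeds; "joint_efforts": joint torques, N m; "tool_pos": TCP position; "tool_rot": TCP orientation; "contact_force": force on the tool from outside, world axes, zero at the start; "ft_torque": the same for the moment, N m; "gripper_width": opening from 0.0 (shut) to 1.0 (fully open); "grasp_force": force on a finger pad.
Only numpy, scipy, OpenCV 4.12 (cv2) and the standard library are available. Lean on these libraries where they do the work, as an engineer would, in place of code of your own. Each camera call takes 0.05 s, during which the arm holds its last target. There are 200 camera calls.

## Working session

There is one attempt and no reset: what is moved stays moved. The work goes in short steps, Python scripts to look and compute and a tool call to move; the robot and the scene stay as the last step left them, time stands still between calls to the robot, and variables do not carry over. Pictures are saved under pics/ and viewed, at most 10 in all, crops included, and the job is handed in when it is done.

Besides the shell and the picture viewer there is one more tool, called after "Request:" in YAML: its name, and indented under it one key for each argument. move_arm: Moves the arm, as the interface text tells. Its arguments: {"type":"object","properties":{"rows":{"type":"array","items":{"type":"array","items":{"type":"number"}}}},"required":["rows"]}

```bash
mkdir -p pics
cat > h.py <<'E'
import numpy as np, cv2
from plant import manip
def ray(f,u,v):
    m=f["mtx"]; k=f["k1"]; d=np.array([(u-m[0,2])/m[0,0],(v-m[1,2])/m[1,1]]); p=d.copy()
    for _ in range(30): p=d/(1+k*(p@p))
    return -f["R"].T@f["t"], f["R"].T@np.array([p[0],p[1],1.])
def onplane(f,u,v,z):
    c,d=ray(f,u,v); return c+d*(z-c[2])/d[2]
def proj(f,X):
    c=f["R"]@np.asarray(X,float)+f["t"]; p=c[:2]/c[2]; p=p*(1+f["k1"]*(p@p)); m=f["mtx"]
    return np.array([m[0,0]*p[0]+m[0,2],m[1,1]*p[1]+m[1,2]])
E
python3 - <<'E'
from h import *
import pickle
print(manip.state(), manip.tip_reach)
for n in("scene","top"):
    f=manip.grab_frame(n); cv2.imwrite(f"pics/{n}0.png",f["img"]); pickle.dump(f,open(f"{n}0.pkl","wb"))
    print(n,-f["R"].T@f["t"],f["R"].round(2).tolist(),f["k1"])
E
```

```text
{'time': 0.0, 'joint_pos': array([ 1.11500754e+00,  5.33556389e-02,  1.61426651e+00,  6.85545883e-06,
        1.47599855e+00, -1.19000484e-01]), 'joint_vel': array([-4.31377451e-05, -1.60663716e-04, -8.54235756e-05,  1.95171807e-04,
        9.68247333e-04,  1.21619992e-03]), 'joint_efforts': array([ 1.44610326e-04, -3.93690634e+01, -3.70167124e+01, -1.29260175e-04,
        7.43972138e-03, -1.11121028e-05]), 'tool_pos': array([0.20628044, 0.58937111, 0.24908015]), 'tool_rot': array([-2.90701635e-04,  1.67599668e-01,  9.85854616e-01, -9.71466344e-04]), 'contact_force': array([0.46418801, 0.62115037, 0.36477333]), 'ft_torque': array([-0.03509908,  0.0092836 ,  0.03390649]), 'grasp_force': 0.0, 'gripper_width': 1.002017684068054} 0.019
scene [ 1.31131616 -0.6454992   0.97201041] [[0.68, 0.73, 0.0], [0.49, -0.45, -0.74], [-0.55, 0.5, -0.67]] 0.015997849911155045
top [5.46372236e-01 5.55426783e-04 1.46463119e+00] [[-0.0, -1.0, -0.01], [-1.0, 0.0, -0.04], [0.04, 0.01, -1.0]] 0.02538436793401743
```

View pics/scene0.png

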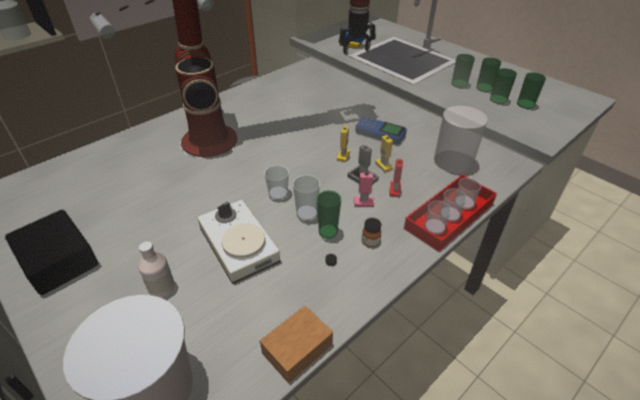

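View pics/top0.png

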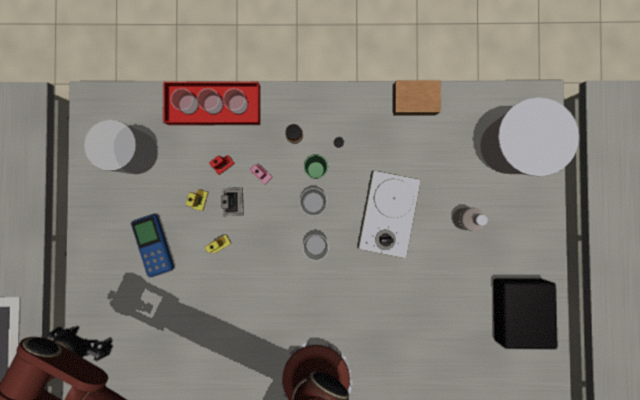

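The scene view shows the stirrer around (238,238) with the row of glass and the grey probe at (364,163). The top view has the stirrer at (390,213), its knob at (386,239), its plate at (395,198), the probe and dock at (232,202), and glassware at x≈315.

```bash
cat > m.py <<'E'
from h import *
import pickle
f=pickle.load(open("top0.pkl","rb")); s=pickle.load(open("scene0.pkl","rb"))
g=cv2.cvtColor(f["img"],cv2.COLOR_BGR2GRAY)
def big(mask):
    c,_=cv2.findContours(mask,cv2.RETR_EXTERNAL,cv2.CHAIN_APPROX_NONE); return max(c,key=cv2.contourArea)
# stirrer
x0,y0=340,155; roi=g[y0:275,x0:440]; m=(roi>165).astype(np.uint8)*255
m=cv2.morphologyEx(m,cv2.MORPH_OPEN,np.ones((3,3)))
c=cv2.convexHull(big(m))[:,0]+[x0,y0]
W=np.array([onplane(f,u,v,.055)[:2] for u,v in c])
r=cv2.minAreaRect((W*1000).astype(np.float32)); print("stirrer rect mm",r,cv2.boxPoints(r).round().tolist())
# dock
for T in (110,125):
    x0,y0=210,180; roi=g[y0:222,x0:250]; m=(roi<T).astype(np.uint8)*255
    c=cv2.convexHull(big(m))[:,0]+[x0,y0]
    W=np.array([onplane(f,u,v,.018)[:2] for u,v in c]); print("dock",T,cv2.minAreaRect((W*1000).astype(np.float32)))
for n,u,v,z in (("low/tall a",313,200,.1),("b",316,243,.1),("tumbler",316,166,.14),("knob",386,239,.099),("plate",395,197,.075)):
    print(n,onplane(f,u,v,z).round(3))
a=cv2.resize(f["img"][160:270,345:435],None,fx=4.4,fy=4.4,interpolation=cv2.INTER_CUBIC)
b=cv2.resize(f["img"][177:227,205:260],None,fx=7,fy=7,interpolation=cv2.INTER_CUBIC)
im=np.zeros((600,800,3),np.uint8); im[:a.shape[0],:a.shape[1]]=a; im[:b.shape[0],405:405+b.shape[1]]=b
d=cv2.resize(s["img"][135:215,335:400],None,fx=3,fy=3,interpolation=cv2.INTER_CUBIC); im[355:355+d.shape[0],405:405+d.shape[1]]=d
cv2.imwrite("pics/crop1.png",im)
E
python3 m.py
```

```text
stirrer rect mm ((520.013671875, -231.17709350585938), (144.45079040527344, 243.10801696777344), 78.98931884765625) [[387.0, -279.0], [626.0, -325.0], [653.0, -183.0], [414.0, -137.0]]
dock 110 ((560.2876586914062, 264.5301208496094), (90.75306701660156, 71.23302459716797), 3.124189853668213)
dock 125 ((559.7692260742188, 265.87823486328125), (92.40904235839844, 73.32386779785156), 0.29166379570961)
low/tall a [0.563 0.006 0.1  ]
b [ 0.434 -0.003  0.1  ]
tumbler [ 0.662 -0.003  0.14 ]
knob [ 0.446 -0.213  0.099]
plate [ 0.573 -0.245  0.075]
```

View pics/crop1.png

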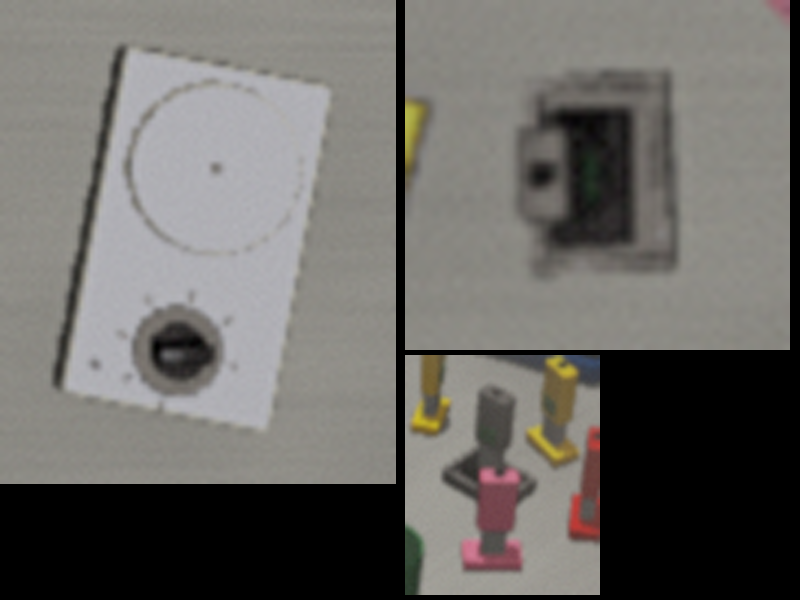

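The crops show the plate's centre dot at about px (394.1,198.2). The knob bar is at about (385.9,239.8) and lies nearly along the image rows. The probe handle's top is at about (224.7,202) with its long side along world x, and its foot's black edges are at columns ~237.4 and rows 192.4–212.

```bash
cat > m2.py <<'E'
from h import *
import pickle
f=pickle.load(open("top0.pkl","rb")); s=pickle.load(open("scene0.pkl","rb"))
g=cv2.cvtColor(f["img"],cv2.COLOR_BGR2GRAY)
P=onplane(f,394.1,198.2,.075); print("plate",P.round(4))
# knob disc (grey) ring circle + bar
x0,y0=371,226; roi=cv2.resize(g[y0:255,x0:401],None,fx=8,fy=8,interpolation=cv2.INTER_CUBIC)
def w(pts,z): return np.array([onplane(f,x0+(u+.5)/8-.5,y0+(v+.5)/8-.5,z)[:2] for u,v in pts])
for T,z in ((160,.06),(70,.099),(50,.099),(40,.099)):
    m=cv2.morphologyEx((roi<T).astype(np.uint8)*255,cv2.MORPH_OPEN,np.ones((9,9)))
    c,_=cv2.findContours(m,cv2.RETR_EXTERNAL,cv2.CHAIN_APPROX_NONE)
    c=max(c,key=cv2.contourArea)[:,0]; W=w(c,z); r=cv2.minAreaRect((W*1000).astype(np.float32)); M=cv2.moments(m,True)
    a=.5*np.degrees(np.arctan2(2*M["mu11"],M["mu20"]-M["mu02"]))
    print(T,"rect",r,"img angle",round(a,1))
ax=np.radians(-11.0); e=np.array([np.cos(ax),np.sin(ax)])
print("knob from plate",P[:2]-.13*e)
K=onplane(f,385.9,239.8,.099); print("knob img",K,"dist",np.linalg.norm(P[:2]-K[:2]),np.degrees(np.arctan2(*(P-K)[1::-1])))
H=onplane(f,224.7,202,.130); print("handle top",H, "scene", onplane(s,365.7,148.3,.130))
print("foot edges", [onplane(f,*p,.024)[:2].round(4).tolist() for p in((237.4,202.),(230,192.4),(230,212))])
print("yellow",onplane(f,197,200,.12))
st=manip.state(); print("start",st["tool_pos"])
R=lambda q:np.array([[2*q[1]**2-1,2*q[1]*q[2],0],[2*q[1]*q[2],2*q[2]**2-1,0],[0,0,-1]])
print("delta to above knob in tool cm",R(st["tool_rot"]).T@(np.array([*K[:2],.25])-st["tool_pos"])*100)
cv2.imwrite("pics/knob.png",cv2.resize(roi,None,fx=2,fy=2))
E
python3 m2.py
```

```text
plate [ 0.5689 -0.2423  0.075 ]
160 rect ((443.1292419433594, -215.634033203125), (66.62459564208984, 66.16771697998047), 2.146270275115967) img angle -58.7
70 rect ((445.0823669433594, -210.91781616210938), (38.525150299072266, 38.558650970458984), 39.202880859375) img angle 15.5
50 rect ((444.8529968261719, -210.73963928222656), (35.222618103027344, 35.95557403564453), 37.077762603759766) img angle 8.6
40 rect ((446.50054931640625, -212.18211364746094), (39.34654235839844, 24.568376541137695), 76.0122299194336) img angle 9.4
knob from plate [ 0.4412891  -0.21749411]
knob img [ 0.44390917 -0.21266736  0.099     ] dist 0.12845588876967812 -13.336978669429417
handle top [0.55714885 0.26531358 0.13      ] scene [0.568294   0.26488791 0.13      ]
foot edges [[0.558, 0.246], [0.5885, 0.2697], [0.5263, 0.2693]]
yellow [0.56322751 0.34932068 0.12      ]
start [0.2063193  0.58938894 0.24914709]
delta to above knob in tool cm [-48.92954553 -67.84770418  -0.08529118]
```

View pics/knob.png

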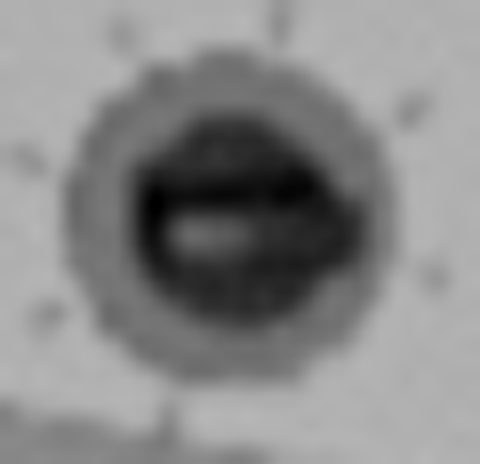

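The bar lies along the image rows (world yaw ≈ -90°, so the knob is at about 1.38 rad). The plate-to-knob distance of 128 mm fits the 130 mm given. I'll turn the jaw to yaw 0 and move above the knob.

Request:
move_arm:
  rows:
    - [0,0,0,0,0,7.07,1]
    - [0,0,0,0,0,7.07,1]
    - [0,0,0,0,0,7.07,1]
    - [0,0,0,0,0,7.07,1]
    - [0,0,0,0,0,7.07,1]
    - [0,0,0,0,0,7.07,1]
    - [0,0,0,0,0,7.07,1]
    - [0,0,0,0,0,7.07,1]
    - [0,0,0,0,0,7.07,1]
    - [0,0,0,0,0,7.07,1]
    - [-3,0.9,0,0,0,0,1]
    - [-3,0.9,0,0,0,0,1]
    - [-3,0.9,0,0,0,0,1]
    - [-3,0.9,0,0,0,0,1]
    - [-3,0.9,0,0,0,0,1]
    - [-3,0.9,0,0,0,0,1]
    - [-3,0.9,0,0,0,0,1]
    - [-3,0.9,0,0,0,0,1]
    - [-3,0.9,0,0,0,0,1]
    - [-3,0.9,0,0,0,0,1]

```text
time: 1.77
tool_pos: [0.2964, 0.2883, 0.2497]
tool_rot: [-0.0, 0.707, 0.707, -0.0]
contact_force: [0.7, -1.3, -0.1]
gripper_width: 0.992
grasp_force: 0.0
```

Request:
move_arm:
  rows:
    - [-3,0.9,0,0,0,0,1]
    - [-3,0.9,0,0,0,0,1]
    - [-3,0.9,0,0,0,0,1]
    - [-3,0.9,0,0,0,0,1]
    - [-3,0.9,0,0,0,0,1]
    - [-3,0.9,0,0,0,0,1]
    - [-3,0.9,0,0,0,0,1]
    - [-3,0.9,0,0,0,0,1]
    - [-3,0.9,0,0,0,0,1]
    - [-3,0.9,0,0,0,0,1]
    - [-3,0.9,0,0,0,0,1]
    - [-3,0.9,0,0,0,0,1]
    - [-3,0.9,0,0,0,0,1]
    - [-3,0.9,0,0,0,0,1]
    - [-3,0.9,0,0,0,0,1]
    - [-3,0.9,0,0,0,0,1]
    - [-2.4,0.3,0,0,0,0,1]
    - [0,0,0,0,0,0,1]
    - [0,0,0,0,0,0,1]
    - [0,0,0,0,0,0,1]

```text
time: 3.43
tool_pos: [0.4433, -0.2136, 0.2498]
tool_rot: [-0.001, 0.707, 0.707, 0.0]
contact_force: [-0.6, -0.3, -0.3]
gripper_width: 0.998
grasp_force: 0.0
```

Request:
move_arm:
  rows:
    - [0,0,2,0,0,0,1]
    - [0,0,2,0,0,0,1]
    - [0,0,2,0,0,0,1]
    - [0,0,2,0,0,0,1]
    - [0,0,2,0,0,0,1]
    - [0,0,2,0,0,0,1]
    - [0,0,2,0,0,0,1]
    - [0,0,0.9,0,0,0,1]
    - [0,0,0,0,0,0,1]
    - [0,0,0,0,0,0,0]
    - [0,0,0,0,0,0,-0.5]
    - [0,0,0,0,0,0,-0.5]

```text
time: 4.43
tool_pos: [0.4446, -0.2146, 0.1031]
tool_rot: [0.001, 0.707, 0.707, 0.0]
contact_force: [-0.8, 0.9, 0.5]
gripper_width: 0.605
grasp_force: 0.0
```

Request:
move_arm:
  rows:
    - [0,0,0,0,0,0,-1]
    - [0,0,0,0,0,0,-1]
    - [0,0,0,0,0,0,-1]
    - [0,0,0,0,0,0,-1]
    - [0,0,0,0,0,0,-1]
    - [0,0,0,0,0,0,-1]

```text
time: 4.93
tool_pos: [0.4433, -0.2144, 0.1023]
tool_rot: [-0.0, 0.707, 0.707, -0.0]
contact_force: [-4.1, 1.4, 6.0]
gripper_width: 0.144
grasp_force: 59.9
```

Request:
move_arm:
  rows:
    - [0,0,0,0,0,-5,-1]
    - [0,0,0,0,0,-5,-1]
    - [0,0,0,0,0,-5,-1]
    - [0,0,0,0,0,-5,-1]
    - [0,0,0,0,0,-5,-1]
    - [0,0,0,0,0,-5,-1]
    - [0,0,0,0,0,-5,-1]
    - [0,0,0,0,0,-5,-1]
    - [0,0,0,0,0,-5,-1]
    - [0,0,0,0,0,-5,-1]
    - [0,0,0,0,0,-5,-1]
    - [0,0,0,0,0,-5,-1]
    - [0,0,0,0,0,-5,-1]
    - [0,0,0,0,0,-5,-1]
    - [0,0,0,0,0,0,-1]
    - [0,0,0,0,0,0,-1]

```text
time: 6.27
tool_pos: [0.4431, -0.2145, 0.1022]
tool_rot: [-0.001, 0.174, 0.985, -0.0]
contact_force: [-4.9, 0.9, 5.4]
gripper_width: 0.146
grasp_force: 59.9
```

```bash
python3 -c "
from h import *
s=manip.state(); print(s['ft_torque'],s['contact_force'],s['joint_pos'].round(3),s['gripper_width'])"
```

```text
[0.13881948 0.83280553 0.05634853] [-4.89531287  0.94163139  5.39774789] [-6.010e-01 -1.260e-01  2.045e+00 -1.000e-03  1.223e+00 -1.823e+00] 0.14582820551734624
```

Request:
move_arm:
  rows:
    - [0,0,0,0,0,-2,-1]
    - [0,0,0,0,0,-2,-1]
    - [0,0,0,0,0,-2,-1]
    - [0,0,0,0,0,-2,-1]
    - [0,0,0,0,0,-1,-1]
    - [0,0,0,0,0,-1,-1]
    - [0,0,0,0,0,0,-1]
    - [0,0,0,0,0,0,-1]

```text
time: 6.93
tool_pos: [0.4431, -0.2145, 0.1023]
tool_rot: [-0.001, 0.088, 0.996, -0.0]
contact_force: [-6.4, -0.1, 5.3]
gripper_width: 0.144
grasp_force: 60.4
```

```bash
python3 -c "
from h import *
s=manip.state(); print(s['ft_torque'],s['contact_force'],s['joint_pos'].round(3),s['tool_rot'],s['gripper_width'])"
```

```text
[ 0.03187079  0.89527493 -0.87692284] [-6.38860565 -0.07606546  5.31024457] [-6.020e-01 -1.260e-01  2.045e+00 -1.000e-03  1.223e+00 -1.995e+00] [-7.54958856e-04  8.84860335e-02  9.96077128e-01 -8.12082368e-05] 0.1443501913231014
```

The stop is felt: torque went from 0.06 to -0.88 N m at jaw yaw ≈ 80°, and 79° was expected. I'll push slightly further, release and rise.

Request:
move_arm:
  rows:
    - [0,0,0,0,0,-1,-1]
    - [0,0,0,0,0,0,-1]
    - [0,0,0,0,0,0,-1]
    - [0,0,0,0,0,0,0]
    - [0,0,0,0,0,0,0.5]
    - [0,0,0,0,0,0,0.5]
    - [0,0,0,0,0,0,0.5]
    - [0,0,-2,0,0,0,0.5]
    - [0,0,-3,0,0,0,0.5]
    - [0,0,-3,0,0,0,1]
    - [0,0,-3,0,0,0,1]
    - [0,0,-3,0,0,0,1]
    - [0,0,-2,0,0,0,1]
    - [0,0,0,0,0,0,1]

```text
time: 8.1
tool_pos: [0.4457, -0.2154, 0.2674]
tool_rot: [0.004, 0.078, 0.997, -0.002]
contact_force: [0.1, -0.8, 0.2]
gripper_width: 1.001
grasp_force: 0.0
```

Run:
```python
from h import *
s=manip.state(); print(s['tool_pos'],s['tool_rot'])
for n in("scene","top"):
    f=manip.grab_frame(n); cv2.imwrite(f"pics/{n}1.png",f["img"])
    if n=="scene": a=cv2.resize(f["img"][190:285,190:290],None,fx=5,fy=5,interpolation=cv2.INTER_CUBIC)
    else: b=cv2.resize(f["img"][220:255,365:410],None,fx=6,fy=6,interpolation=cv2.INTER_CUBIC)
im=np.zeros((475,800,3),np.uint8); im[:,:500]=a; im[:b.shape[0],510:510+b.shape[1]]=b; cv2.imwrite("pics/c2.png",im)
```

```text
[ 0.44569204 -0.21539852  0.26736677] [ 0.00435892  0.0782154   0.99692385 -0.00248673]
```

View pics/c2.png

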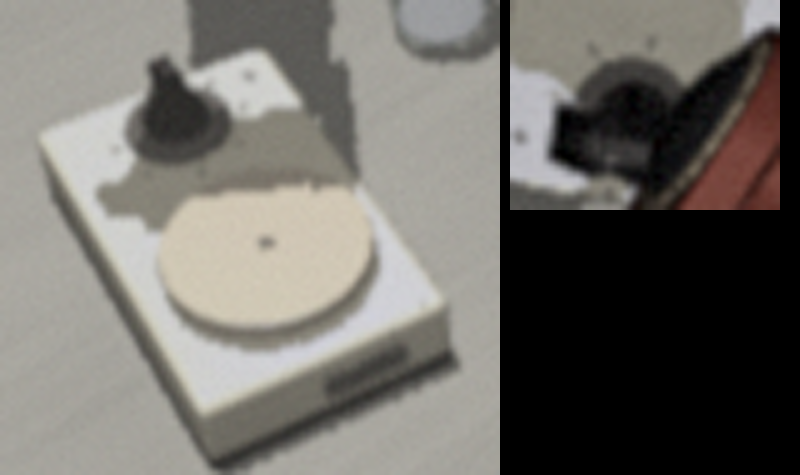

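Seen in the scene view, the bar now lies along the stirrer's long axis (bar at crop (170,95), plate dot at (266,242)), so the knob is at its off stop. Next, the probe.

Request:
move_arm:
  rows:
    - [0,0,0,0,0,-4.5,1]
    - [0,0,0,0,0,-4.5,1]
    - [-0.72,3,0,0,0,0,1]
    - [-0.72,3,0,0,0,0,1]
    - [-0.72,3,0,0,0,0,1]
    - [-0.72,3,0,0,0,0,1]
    - [-0.72,3,0,0,0,0,1]
    - [-0.72,3,0,0,0,0,1]
    - [-0.72,3,0,0,0,0,1]
    - [-0.72,3,0,0,0,0,1]
    - [-0.72,3,0,0,0,0,1]
    - [-0.72,3,0,0,0,0,1]
    - [-0.72,3,0,0,0,0,1]
    - [-0.72,3,0,0,0,0,1]
    - [-0.72,3,0,0,0,0,1]
    - [-0.72,3,0,0,0,0,1]
    - [-0.72,3,0,0,0,0,1]
    - [-0.72,3,0,0,0,0,1]
    - [0,0,0,0,0,0,1]
    - [0,0,0,0,0,0,1]

```text
time: 9.87
tool_pos: [0.5576, 0.2668, 0.2579]
tool_rot: [-0.002, -0.001, 1.0, -0.001]
contact_force: [0.5, 0.1, -0.5]
gripper_width: 0.997
grasp_force: 0.0
```

Run:
```python
from h import *
import pickle
s=manip.state(); print(s['tool_pos'],s['tool_rot'])
S=pickle.load(open("scene0.pkl","rb")); f=manip.grab_frame("scene")
T=pickle.load(open("top0.pkl","rb"))
im=np.hstack([cv2.resize(S["img"][140:190,340:390],None,fx=8,fy=8,interpolation=cv2.INTER_CUBIC),cv2.resize(f["img"][90:190,315:415],None,fx=4,fy=4,interpolation=cv2.INTER_CUBIC)])
for p in ((.557,.265,.130),(.557,.265,.024)): print(proj(S,p),proj(T,p))
x0,y0=226,187; g=cv2.cvtColor(T["img"],cv2.COLOR_BGR2GRAY)[y0:218,x0:244]
c,_=cv2.findContours((g<60).astype(np.uint8),cv2.RETR_EXTERNAL,cv2.CHAIN_APPROX_NONE); c=max(c,key=cv2.contourArea)[:,0]+[x0,y0]
print(cv2.minAreaRect((np.array([onplane(T,u,v,.024)[:2] for u,v in c])*1000).astype(np.float32)))
cv2.imwrite("pics/c3.png",im)
```

```text
[0.55759025 0.26684677 0.25792765] [-2.41859585e-03 -1.28230353e-03  9.99995798e-01 -9.54259166e-04]
[363.17951124 146.80202341] [224.80635814 202.05052463]
[360.93233283 171.86631035] [231.4238588  202.31082886]
((559.5469360351562, 266.3672790527344), (60.423851013183594, 31.756614685058594), 0.3220875859260559)
```

View pics/c3.png

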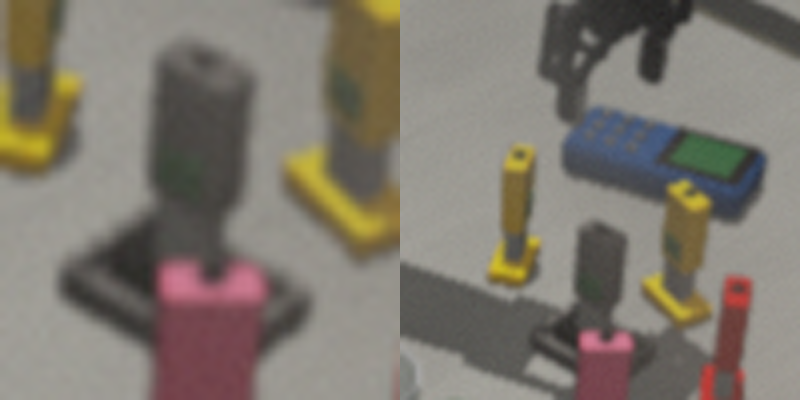

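The handle top mark is at scene px (365.1,146.8), predicted (363.2,146.8). That agrees to a few mm, and the jaws hover clear. Descending to grip.

Request:
move_arm:
  rows:
    - [-0.1,0,1,0,0,0,1]
    - [0,0,2,0,0,0,1]
    - [0,0,2,0,0,0,1]
    - [0,0,2,0,0,0,1]
    - [0,0,2,0,0,0,1]
    - [0,0,2,0,0,0,1]
    - [0,0,2,0,0,0,1]
    - [0,0,1,0,0,0,1]
    - [0,0,1,0,0,0,1]
    - [0,0,0,0,0,0,1]
    - [0,0,0,0,0,0,0.3]
    - [0,0,0,0,0,0,-0.2]
    - [0,0,0,0,0,0,-0.3]
    - [0,0,0,0,0,0,-0.4]
    - [0,0,0,0,0,0,-0.5]
    - [0,0,0,0,0,0,-1]
    - [0,0,0,0,0,0,-1]
    - [0,0,0,0,0,0,-1]
    - [0,0,0,0,0,0,-1]

```text
time: 11.5
tool_pos: [0.5603, 0.2664, 0.1124]
tool_rot: [0.001, -0.0, 1.0, 0.001]
contact_force: [-0.5, 1.6, 3.6]
gripper_width: 0.25
grasp_force: 59.7
```

Request:
move_arm:
  rows:
    - [0,0,-0.5,0,0,0,-1]
    - [0,0,-1,0,0,0,-1]
    - [0,0,-1.5,0,0,0,-1]
    - [0,0,-2,0,0,0,-1]
    - [0,0,-2,0,0,0,-1]
    - [0,0,-2,0,0,0,-1]
    - [0,0,-2,0,0,0,-1]
    - [0,0,-2,0,0,0,-1]
    - [0,0,-2,0,0,0,-1]
    - [0,0,-2,0,0,0,-1]
    - [0,0,-2,0,0,0,-1]
    - [0,0,-1,0,0,0,-1]
    - [0,0,0,0,0,0,-1]
    - [0,0,0,0,0,0,-1]
    - [0,0,0,0,0,0,-1]
    - [0,0,0,0,0,0,-1]

```text
time: 12.83
tool_pos: [0.559, 0.2656, 0.3089]
tool_rot: [-0.002, -0.0, 1.0, -0.001]
contact_force: [0.4, -0.2, -2.2]
gripper_width: 0.249
grasp_force: 58.8
```

Run:
```python
from h import *
s=manip.state(); print(s['tool_pos'],s['tool_rot'],s['contact_force'],s['ft_torque'])
f=manip.grab_frame("scene"); u,v=proj(f,s['tool_pos']).astype(int); print(u,v)
x,y=max(u-50,0),max(v-35,0)
cv2.imwrite("pics/c4.png",cv2.resize(f["img"][y:y+100,x:x+100],None,fx=5,fy=5,interpolation=cv2.INTER_CUBIC)); print(x,y)
```

```text
[0.5589692  0.26560019 0.30887141] [-1.80954530e-03 -2.03536890e-05  9.99998156e-01 -6.42723214e-04] [ 0.41573946 -0.18894586 -2.18766425] [-0.01617863 -0.01004604  0.0072066 ]
368 98
318 63
```

View pics/c4.png

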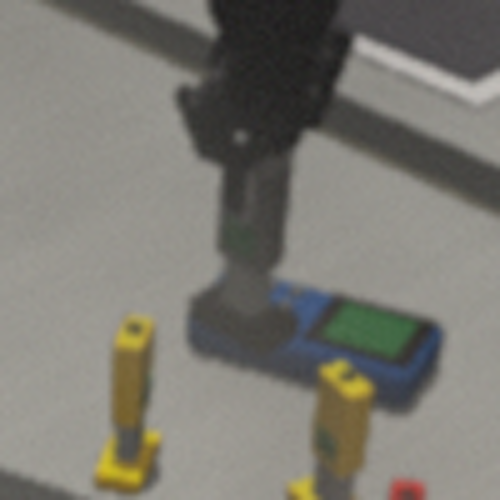

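The probe hangs upright in the jaws, foot clear of the tray (foot centre about crop (243,325)). Carrying it over the row at underside height ≈ 0.20 m.

Request:
move_arm:
  rows:
    - [0,-1,0,0,0,0,-1]
    - [0,-2,0,0,0,0,-1]
    - [-0.1,-3,0,0,0,0,-1]
    - [-0.1,-3,0,0,0,0,-1]
    - [-0.1,-3,0,0,0,0,-1]
    - [-0.1,-3,0,0,0,0,-1]
    - [-0.1,-3,0,0,0,0,-1]
    - [-0.1,-3,0,0,0,0,-1]
    - [-0.1,-3,0,0,0,0,-1]
    - [-0.1,-3,0,0,0,0,-1]
    - [-0.1,-3,0,0,0,0,-1]
    - [-0.1,-3,0,0,0,0,-1]
    - [0,-3,0,0,0,0,-1]
    - [0,-3,0,0,0,0,-1]
    - [0,-3,0,0,0,0,-1]
    - [0,-3,0,0,0,0,-1]
    - [0,-3,0,0,0,0,-1]
    - [0,-1.7,0,0,0,0,-1]
    - [0,-1,0,0,0,0,-1]
    - [0,0,0,0,0,0,-1]

```text
time: 14.55
tool_pos: [0.5693, -0.2427, 0.3107]
tool_rot: [-0.001, 0.001, 1.0, 0.0]
contact_force: [-0.6, 0.6, -1.7]
gripper_width: 0.247
grasp_force: 58.8
```

Request:
move_arm:
  rows:
    - [0,0,0,0,0,3,-1]
    - [0,0,0,0,0,4,-1]
    - [0,0,0,0,0,4,-1]
    - [0,0,1,0,0,0,-1]
    - [0,0,1.5,0,0,0,-1]
    - [0,0,1.5,0,0,0,-1]
    - [0,0,1,0,0,0,-1]
    - [0,0,0,0,0,0,-1]
    - [0,0,0,0,0,0,-1]
    - [0,0,0,0,0,0,-1]

```text
time: 15.38
tool_pos: [0.5699, -0.2411, 0.2614]
tool_rot: [0.0, 0.096, 0.995, -0.0]
contact_force: [-0.2, -0.2, -2.5]
gripper_width: 0.248
grasp_force: 58.8
```

Run:
```python
from h import *
s=manip.state(); print(s['tool_pos'],s['tool_rot'],s['contact_force'],s['ft_torque'],s['gripper_width'])
t=s['tool_pos']; y=np.radians(-11)
f=manip.grab_frame("scene"); F=manip.grab_frame("top")
a=cv2.resize(f["img"][120:290,180:300],None,fx=3.5,fy=3.5,interpolation=cv2.INTER_CUBIC)
b=cv2.resize(F["img"][150:270,340:435],None,fx=4,fy=4,interpolation=cv2.INTER_CUBIC)
im=np.zeros((595,800,3),np.uint8); im[:a.shape[0],:a.shape[1]]=a; im[:b.shape[0],420:420+b.shape[1]]=b
cv2.imwrite("pics/c5.png",im)
sc=lambda p:((p-[180,120])*3.5).round(0)
for h in (0,.016):
  for sx,sy in ((1,1),(1,-1),(-1,-1),(-1,1)):
    d=np.array([sx*.032,sy*.018]); w=[t[0]+d[0]*np.cos(y)-d[1]*np.sin(y),t[1]+d[0]*np.sin(y)+d[1]*np.cos(y),t[2]-.104+h]
    print(h,sx,sy,sc(proj(f,w)))
print("plate scene dot",onplane(f,242.8,238,.075), sc(proj(f,[.569,-.2415,.075])))
```

```text
[ 0.56988842 -0.24113875  0.26138719] [ 7.11240691e-05  9.56741594e-02  9.95412703e-01 -2.44330733e-06] [-0.17295713 -0.19336803 -2.54993597] [ 0.04852526 -0.07057621  0.01328191] 0.24824683451159307
0 1 1 [242. 355.]
0 1 -1 [197. 373.]
0 -1 -1 [163. 322.]
0 -1 1 [206. 305.]
0.016 1 1 [240. 340.]
0.016 1 -1 [195. 358.]
0.016 -1 -1 [160. 307.]
0.016 -1 1 [204. 290.]
plate scene dot [ 0.57374771 -0.23872135  0.075     ] [213. 412.]
```

View pics/c5.png

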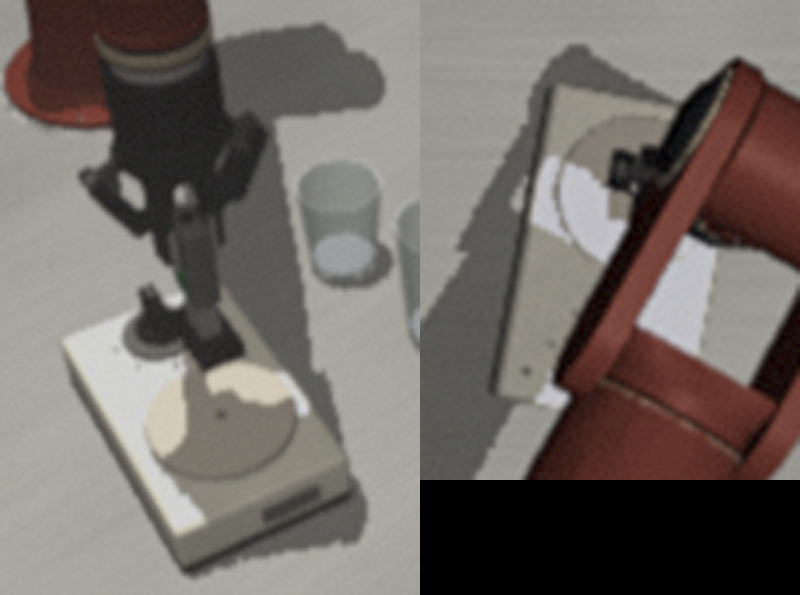

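The probe is upright over the plate, with foot corners at crop (197,371) and (243,350) against predictions of (197,373) and (242,355). The plate dot is at (221,413), and the two views put the plate centre at about (0.571,-0.240). Lowering gently.

Request:
move_arm:
  rows:
    - [-0.1,0.1,1,0,0,0,-1]
    - [0,0,1,0,0,0,-1]
    - [0,0,1,0,0,0,-1]
    - [0,0,1,0,0,0,-1]
    - [0,0,1,0,0,0,-1]
    - [0,0,0.7,0,0,0,-1]
    - [0,0,0.5,0,0,0,-1]
    - [0,0,0.3,0,0,0,-1]
    - [0,0,0,0,0,0,-1]
    - [0,0,0,0,0,0,-1]
    - [0,0,0,0,0,0,-1]
    - [0,0,0,0,0,0,-1]

```text
time: 16.48
tool_pos: [0.5713, -0.2405, 0.1972]
tool_rot: [0.001, 0.096, 0.995, -0.0]
contact_force: [-0.8, -0.2, -2.1]
gripper_width: 0.25
grasp_force: 58.9
```

Run:
```python
from h import *
s=manip.state(); print(s['tool_pos'],s['tool_rot'],s['contact_force'],s['ft_torque'],s['gripper_width'])
t=s['tool_pos']; y=np.radians(-11)
f=manip.grab_frame("scene")
x0,y0=200,180; a=cv2.resize(f["img"][y0:y0+100,x0:x0+130],None,fx=6,fy=6,interpolation=cv2.INTER_CUBIC)
cv2.imwrite("pics/c6.png",a); sc=lambda p:((p-[x0,y0]+.5)*6).round(0)
for sx,sy in ((1,1),(1,-1),(-1,-1),(-1,1)):
    d=np.array([sx*.032,sy*.018]); w=[t[0]+d[0]*np.cos(y)-d[1]*np.sin(y),t[1]+d[0]*np.sin(y)+d[1]*np.cos(y),t[2]-.104]
    print(sx,sy,sc(proj(f,w)),sc(proj(f,np.add(w,[0,0,.016]))))
for b in range(0,360,90):
    c=np.radians(b); print("rim",b,sc(proj(f,[.571+.06*np.cos(c+y),-.24+.06*np.sin(c+y),.075])))
```

```text
[ 0.57134289 -0.24052925  0.197191  ] [ 6.67354848e-04  9.58154267e-02  9.95398847e-01 -3.06840425e-04] [-0.82065996 -0.2078118  -2.05787254] [-0.00904786 -0.02109817  0.00411018] 0.2504677580677372
1 1 [315. 352.] [312. 328.]
1 -1 [242. 384.] [238. 359.]
-1 -1 [184. 295.] [180. 271.]
-1 1 [256. 266.] [252. 242.]
rim 0 [310. 434.]
rim 90 [371. 299.]
rim 180 [201. 270.]
rim 270 [133. 401.]
```

View pics/c6.png

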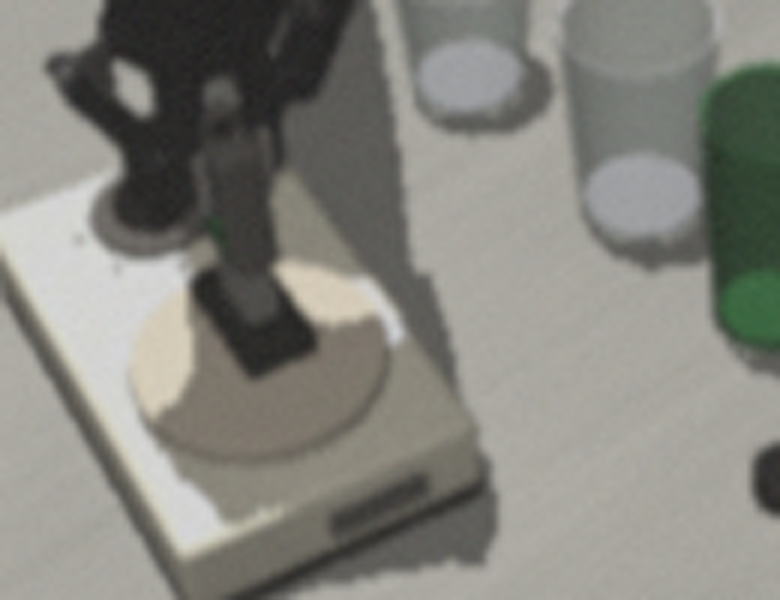

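The foot sits over the plate's middle and parallel to the stirrer (foot corners (192,282), (255,377), (315,345); plate ellipse centre about (260,357)). The gap is about 18 mm and the glassware is unmoved. A last lowering of 3.5 mm remains.

Request:
move_arm:
  rows:
    - [-0.1,0,0.2,0,0,0,-1]
    - [0,0,0.15,0,0,0,-1]
    - [0,0,0,0,0,0,-1]
    - [0,0,0,0,0,0,-1]
    - [0,0,0,0,0,0,-1]
    - [0,0,0,0,0,0,-1]
    - [0,0,0,0,0,0,-1]
    - [0,0,0,0,0,0,-1]

```text
time: 17.2
tool_pos: [0.572, -0.2405, 0.1929]
tool_rot: [0.0, 0.096, 0.995, -0.0]
contact_force: [0.4, 0.7, -2.7]
gripper_width: 0.248
grasp_force: 58.9
```

Run:
```python
from h import *
import pickle
s=manip.state(); print(s['tool_pos'],s['tool_rot'],s['contact_force'],s['gripper_width'])
f=manip.grab_frame("top"); a=pickle.load(open("top0.pkl","rb"))["img"]
# bystander regions: mean change vs. the first picture
for n,(u,v,r) in dict(tumbler=(316,166,12),bA=(313,200,13),bB=(316,243,13),meter=(152,245,25),jar=(294,133,9),cap=(339,142,6),reagent=(473,218,16),pink=(260,174,10)).items():
    A,B=[i[v-r:v+r,u-r:u+r].astype(float) for i in(a,f["img"])]; print(n,np.abs(A-B).mean().round(1))
```

```text
[ 0.57195067 -0.24053155  0.19289956] [ 5.55619274e-05  9.58491701e-02  9.95395867e-01 -4.47149986e-05] [ 0.41961694  0.67716322 -2.69132852] 0.24791502012384634
tumbler 8.5
bA 10.8
bB 11.4
meter 8.6
jar 6.3
cap 7.6
reagent 10.9
pink 11.3
```

```bash
python3 -c "
from plant import manip
print(manip.job_done())"
```

```text
the job is handed in; nothing more can be done
None
```

I turned the stirrer's knob anticlockwise to its end stop, then lifted the probe and carried it over the glassware; it is held upright about 14–15 mm above the middle of the plate, foot parallel to the stirrer's long side, and the job is handed in at about 17 s (its verdict was not shown).

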